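# Move the spout from the spent water filter to the fresh one

### The job

The water filter that carries the swan-neck spout is spent. Press down the release collar of its push-in fitting and draw the spout out, then push the spout into the fresh filter's empty fitting, past the grip, until it is fully home and the collar has sprung back up, with the outlet over the tumbler beside that filter. Be gentle: force nothing, and do not disturb the other things on the worktop.

Things in the scene. Friction and masses are not known exactly. Their poses are not given: they have to be found in the camera images.
- filter_spent: Spent countertop water filter, which carries the spout at the start: a white upright cylinder with a ribbed lid, 100 mm in diameter, fixed on the worktop; a capped inlet stub on its side along +x reaches 70 mm from the axis, 45 mm up. Origin at the centre of its underside, z up. Lid's top 84 mm above the origin; the push-in fitting stands on it, on the axis.
- filter_spent_lid (a point): Centre of the spent filter's lid, 84 mm above its origin. The fitting here: a white round body 37 mm across, and on it a grey release collar that slides down: a ring 42 mm in outer diameter, 5 mm thick, with a conical mouth 27 mm wide at the top narrowing to 18.6 mm. The collar's top face is 54 mm above this point when out, 46 mm fully pressed; the spigot's end rests 6 mm above this point.
- filter_fresh: Fresh filter, same make and size, fixed likewise, its fitting empty. Origin at the centre of its underside, z up. Its fitting is on the axis, but how far it is screwed into the lid is not measured: the collar's top face stands between 132 and 144 mm above the origin when out, and the spigot's end bottoms 48 mm below that face.
- filter_fresh_lid (a point): Centre of the fresh filter's lid, 84 mm above its origin; the fitting's parts are as on the spent filter, all shifted up or down together by up to 6 mm. Under the catches an O-ring grips the spigot's end on its last 5 mm: up to 12 N to enter it, then about 2 N of drag, enough to hold the spout's weight; the spout does not drop home by itself.
- spout: Swan-neck spout, a rigid steel tube, 95 to 160 g. Origin at the centre of the lower end of its straight upright spigot, z up along it. Spigot 16 mm in diameter, straight up to 70 mm; its end tapers to 11 mm over the lowest 3 mm; a groove 11 mm in diameter runs round it from 14 to 22 mm. Above 70 mm it bends over to -x: arm 16 mm thick, axis at 90 mm, top at 98 mm.
- spout_outlet (a point): Middle of the down-turned outlet's opening: in the spout's frame 95 mm toward -x and 64 mm up. In a fitting, home, 22 mm of the straight spigot stand clear above the collar, 30 mm when the collar is fully pressed.
- collar_spent (a joint): How far the spent filter's collar is pressed, m: 0 out, 0.008 at its stop; the spring gives 2 N at first, 7 N at the stop. Three catches lock into the spout's groove with 1 mm play. They free it beyond 0.005 and close as the collar rises; a spout lifted together with the collar from 0.007 or deeper has passed them by then.
- collar_fresh (a joint): The same for the fresh filter's collar. A spigot pushed in spreads the catches on its last 18 mm, which takes about 6 to 11 N at first and draws this collar in by about 0.004 from 16 mm on; about 1 mm before it bottoms they snap into the groove and the collar springs back to 0. A collar that stays in means that the spout is not locked.
- tumbler: A clear straight drinking glass, 76 mm in diameter and 86 mm high, loose, close beside the fresh filter with its axis about 95 mm from the filter's. Origin at the centre of its underside, z up.
- lemon: A lemon, 78 x 55 x 56 mm, loose, behind the filters. Origin at its underside.
- garlic: A bulb of garlic, 60 mm, loose, behind the filters. Origin at its underside.
- espresso_cup: A small white espresso cup, 60 x 87 x 50 mm, loose, behind the filters. Origin at its underside.
- teaspoon: A steel teaspoon 130 mm long, lying loose at the left near the front. Origin at its underside.
- keys: A bunch of keys, 104 x 115 x 8 mm, lying loose at the left. Origin at its underside.
- sink_strainer: A round steel sink strainer, 72 mm in diameter and 20 mm high, loose, behind the filters. Origin at its underside.

How it is judged:
By the outcome, as a careful person would: the job done as asked, in the order asked, and still so for the second after the job is handed in, with the robot touching nothing.
It also fails if it takes over 64 s, if anything falls off the work surface, if the arm or the gripper's body presses on something with over 40 N, if the wrist force passes 120 N, or if a joint passes its speed limit or range.

### The arm

A 6-joint arm with a two-finger parallel gripper is mounted at the origin on a cart in front of the work surface, level with it; the furniture and walls round the work are solid. World frame = base frame: x ahead of the robot, y to its left, z up, the work surface at z = 0. Lengths are in m, angles in rad, forces in N, time in s.
With the tool pointing down it reaches from about 0.35 to 0.975 m from the base axis. Payload 4.9 kg.
Tool frame: the origin (TCP) lies at the very end of the fingers, on their centre line; the grasp point (between the pads) lies 19 mm behind it; z points along the fingers, y is the line along which they close (so a half turn about z gives the same grasp; the last joint's range is limited). The gripper opens to 85 mm and grips with 20 to 120 N. Pads are 22 mm wide; open, the fingers measure 114 mm over their backs; the gripper's body (76 mm by 85 mm) begins 54 mm behind the grasp point. The pads swing forward as they close: fully open they stand 13 mm farther back than shut.
Start: joints at [-1.317, 0.053, 1.613, -0, 1.476, -0.119], TCP at [0.228, -0.582, 0.231] pointing down, gripper open.
Joint ranges: [-3.01, 3.01], [-1.01, 2.22], [0.06, 2.58], [-1.02, 4.17], [0.09, 2.62], [-3.14, 3.14]. Speed limits (rad/s): [2.57, 2.57, 3.14, 3.14, 3.14, 3.14].

### API

Orientations are given as a rotation vector (axis times angle).
In Python, from station import get_obs, get_image, finish_job gives the robot as it stands. The module is installed in compiled form; this text tells all that it offers.
- The arm moves only by the tool carry_out, never from a script. Its argument "rows" is a list of rows, each a list of 7 numbers: the turn, a rotation vector about the tool's x, y, z as a fraction of full scale, then the shift along the tool's x, y, z as a fraction of full scale, then the closure, from -1 (fully open) to 1 (shut). A call has 1 to 5 rows; each row is the pose to reach, as a shift and turn from the pose commanded when the call began, along the tool's axes at that moment, turning the shorter way round; what a row does not reach only later rows make up. Full scale, the value 1, is 300 mm for a shift and pi rad for a turn. A row lasts 1/10 s, in which the tool goes at most 50 mm and 8.59 degrees, less where a joint would pass 70% of its speed; a pose out of reach is approached as far as the arm can. A call with a number of a shift or a turn outside -1 to 1 is refused whole. A call with a gripper value outside its range is refused whole. The fingers move at their own pace and stop on an object; "force" is the grip in N (left out, the last holds). Time passes only in rows, so rows that repeat a pose let the fingers close. It gives the time, the measured TCP pose, the force, the opening and the grip force at its end, in the units of the state.
- get_obs(): the state, without advancing time (a new reading comes with each control period).
- get_image(name): name is "scene" or "top" or "wrist"; returns a dict with "img" (384x512x3 uint8, blue, green, red), "mtx" (3x3 intrinsics, pixels), "D" ([k1, k2, p1, p2, k3] as OpenCV has them; the pictures are not rectified), "R" (3x3) and "t" (3): a world point X has camera coordinates R X + t. Camera axes: x right, y down, z forward; pixel columns grow to the right and rows downward; lengths in m; the calibration is good to about 2 mm. A picture is of the moment at which its call begins. There is no depth.
- finish_job(): hands the job in; it is judged then, once.
The state is a dict: "t": time; "q": joint angles; "dq": joint speeds; "effort": joint torques, N m; "tool_pos": TCP position; "tool_rot": TCP orientation; "contact_force": force on the tool from outside, world axes, zero at the start; "wrist_torque": the same for the moment, N m; "opening": finger opening in m; "grip_force": force on a finger pad.
Only numpy, scipy, OpenCV 4.12 (cv2) and the standard library are available. Lean on these libraries where they do the work, as an engineer would, in place of code of your own. Each camera call takes 0.05 s, during which the arm holds its last target. There are 200 camera calls.

## Working session

There is one attempt and no reset: what is moved stays moved. The work goes in short steps, Python scripts to look and compute and a tool call to move; the robot and the scene stay as the last step left them, time stands still between calls to the robot, and variables do not carry over. Pictures are saved under pics/ and viewed, at most 10 in all, crops included, and the job is handed in when it is done.

Besides the shell and the picture viewer there is one more tool, called by a JSON object that holds its "fn" and its "kwargs", one argument or row to a line. carry_out: Moves the arm, as the interface text tells. Shift numbers are shares of 300 mm and turn numbers shares of pi rad, none past 1 either way. Its arguments: {"type":"object","properties":{"rows":{"type":"array"},"force":{"type":"number"}},"required":["rows"]}

```bash
mkdir -p pics
cat > h.py <<'E'
import numpy as np, cv2
from station import get_obs,get_image,finish_job
def shot(n,f):
    d=get_image(n); cv2.imwrite('pics/'+f+'.png',d['img']); np.savez('pics/'+f+'.npz',**{k:np.array(v) for k,v in d.items()}); return d
def ray(d,uv):
    p=cv2.undistortPoints(np.array([[uv]],float),np.array(d['mtx']),np.array(d['D']))[0,0]
    R=np.array(d['R']);t=np.array(d['t']).ravel()
    v=R.T@np.array([p[0],p[1],1]); return -R.T@t, v/np.linalg.norm(v)
def plane(d,uv,z):
    c,v=ray(d,uv); return c+v*(z-c[2])/v[2]
def proj(d,X):
    return cv2.projectPoints(np.array(X,float).reshape(-1,1,3),cv2.Rodrigues(np.array(d['R']))[0],np.array(d['t'],float),np.array(d['mtx']),np.array(d['D']))[0][:,0]
def tri(rs):
    A=0;b=0
    for c,v in rs:
        P=np.eye(3)-np.outer(v,v);A=A+P;b=b+P@c
    return np.linalg.solve(A,b)
E
python3 - <<'E'
from h import *
o=get_obs(); print({k:np.round(v,3) for k,v in o.items()})
a=shot('scene','s0');b=shot('top','t0');w=shot('wrist','w0')
for d in(a,b,w): print(-np.array(d['R']).T@np.array(d['t']).ravel(), np.array(d['R'])[2])
E
```

```text
{'t': np.float64(0.0), 'q': array([-1.317,  0.053,  1.614, -0.   ,  1.476, -0.119]), 'dq': array([-0.001,  0.   ,  0.001,  0.   , -0.001, -0.001]), 'effort': array([-1.0000e-03, -3.9368e+01, -3.7018e+01, -0.0000e+00,  7.0000e-03,
       -0.0000e+00]), 'tool_pos': array([ 0.227, -0.581,  0.23 ]), 'tool_rot': array([-3.085, -0.582,  0.   ]), 'contact_force': array([-0.407, -0.444,  0.176]), 'wrist_torque': array([0.016, 0.034, 0.011]), 'grip_force': np.float64(0.0), 'opening': np.float64(0.086)}
[ 0.56936712 -0.52761823  1.11762066] [ 0.03518236  0.52560826 -0.84999892]
[0.43249863 0.04957642 0.96490516] [ 0.19926843  0.04059966 -0.97910355]
[ 0.29845294 -0.55360076  0.37375112] [-0.27692187 -0.10677042 -0.95494207]
```

View pics/s0.png

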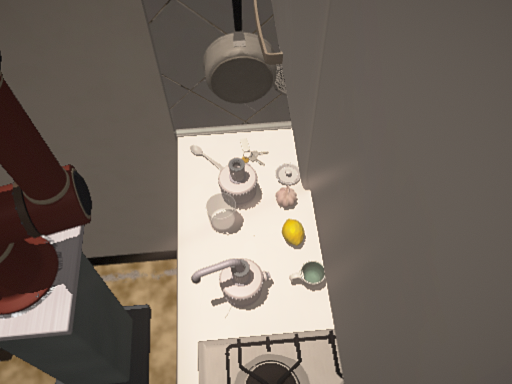

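View pics/t0.png

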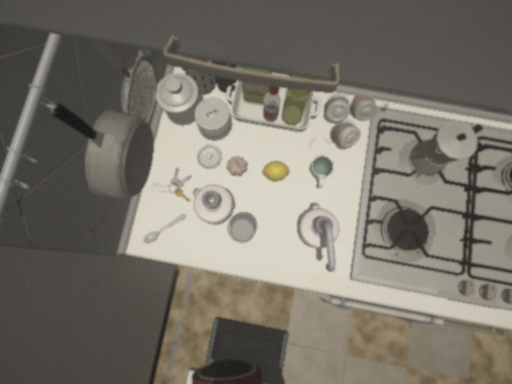

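Scene: spent filter with spout at top-view (319,227), outlet near (332,265). The fresh filter is at (213,203) and the tumbler at (242,227). Next, enlarged crops.

Run:
```python
from h import *
t=cv2.imread('pics/t0.png');s=cv2.imread('pics/s0.png')
A=cv2.resize(t[175:275,180:350],None,fx=4.7,fy=4.7,interpolation=2)[:, :800]
cv2.imwrite('pics/tc.png',A)
B=np.hstack([cv2.resize(s[255:315,185:285],None,fx=4,fy=4,interpolation=2),cv2.resize(s[145:235,190:280],(400,400),interpolation=2)[:240*2]]) if 0 else None
c=cv2.resize(s[145:315,180:290],None,fx=3.5,fy=3.5,interpolation=2);cv2.imwrite('pics/sc.png',c)
```

```text
(no output)
```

View pics/tc.png

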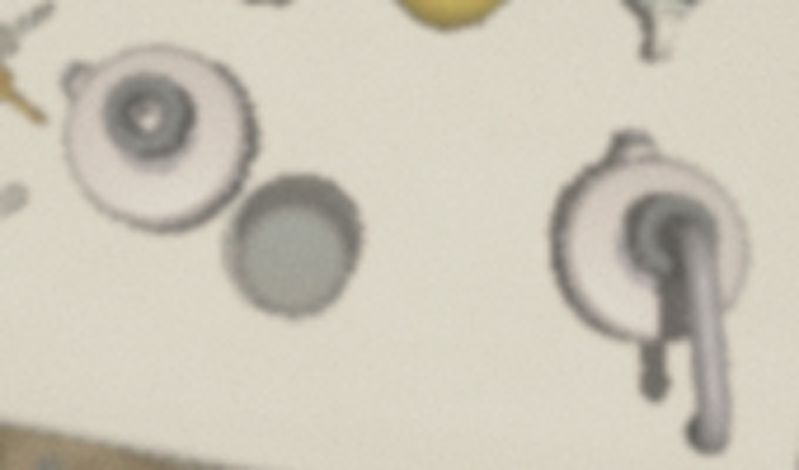

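View pics/sc.png

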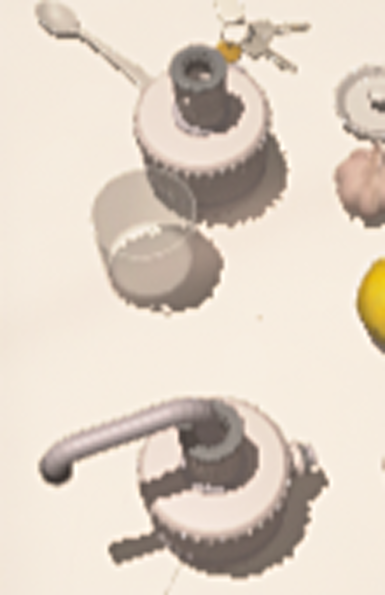

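Run:
```python
from h import *
t=np.load('pics/t0.npz');s=np.load('pics/s0.npz')
T=lambda x,y:(180+x/4.7-.4,175+y/4.7-.4); S=lambda x,y:(180+x/3.5-.36,145+y/3.5-.36)
np.set_printoptions(precision=4,suppress=True)
print('spent collar',plane(t,T(670,236),.138),plane(s,S(212,430),.138))
print('spent lid',plane(t,T(652,250),.084),plane(s,S(216,480),.084))
print('fresh collar',plane(t,T(150,116),.138),plane(s,S(199,68),.138),tri([ray(t,T(150,116)),ray(s,S(199,68))]))
print('fresh lid',plane(t,T(161,138),.084),plane(s,S(204,113),.084))
print('arm',plane(t,T(697,212),.174),plane(t,T(710,440),.16),plane(s,S(205,408),.182),plane(s,S(58,462),.16))
print('tumbler rim',plane(t,T(298,240),.086),plane(s,S(145,208),.086),'base',plane(t,T(293,258),.005),plane(s,S(152,273),.005))
```

```text
spent collar [ 0.5585 -0.096   0.138 ] [ 0.5586 -0.1024  0.138 ]
spent lid [ 0.5576 -0.0972  0.084 ] [ 0.5582 -0.114   0.084 ]
fresh collar [0.5693 0.1727 0.138 ] [0.5685 0.1758 0.138 ] [0.5684 0.1719 0.1433]
fresh lid [0.5675 0.1724 0.084 ] [0.5694 0.1734 0.084 ]
arm [ 0.5669 -0.1007  0.174 ] [ 0.4624 -0.1254  0.16  ] [ 0.5559 -0.1069  0.182 ] [ 0.4646 -0.1241  0.16  ]
tumbler rim [0.5271 0.0889 0.086 ] [0.5221 0.0946 0.086 ] base [0.525  0.0934 0.005 ] [0.521  0.0861 0.005 ]
```

```bash
cat >> h.py <<'E'
from scipy.spatial.transform import Rotation as Ro
def mv(p,yaw=None,show=True):
    """fractions to reach TCP p, tool down, tool x axis at yaw (deg)"""
    o=get_obs(); R=Ro.from_rotvec(o['tool_rot']).as_matrix()
    sh=R.T@(np.array(p)-o['tool_pos'])/.3
    tr=np.zeros(3)
    if yaw is not None:
        a=np.radians(yaw); D=np.array([[np.cos(a),np.sin(a),0],[np.sin(a),-np.cos(a),0],[0,0,-1]]).T
        D=np.column_stack([[np.cos(a),np.sin(a),0],[np.sin(a),-np.cos(a),0],[0,0,-1]])
        tr=Ro.from_matrix(R.T@D).as_rotvec()/np.pi
    print('t',o['t'],'pos',np.round(o['tool_pos'],4),'yaw',np.degrees(np.arctan2(R[1,0],R[0,0])).round(2),'turn',np.round(tr,4),'shift',np.round(sh,4),'F',np.round(o['contact_force'],2))
E
python3 - <<'E'
from h import *
mv([.558,-.098,.29],15.5)
E
```

```text
t 0.15 pos [ 0.2275 -0.5816  0.2303] yaw 21.36 turn [-0.0005 -0.      0.0326] shift [ 1.6131 -1.1004 -0.1968] F [-0.22 -0.47  0.13]
```

{"fn": "carry_out", "kwargs": {
  "rows": [
    [0,0,0,0.16,-0.1,-0.06,-1],
    [0,0,0,0.29,-0.2,-0.12,-1],
    [0,0,0,0.42,-0.29,-0.17,-1],
    [0,0,0,0.55,-0.38,-0.197,-1],
    [0,0,0,0.68,-0.47,-0.197,-1]
  ]
}}

```text
t: 0.65
tool_pos: [0.3635, -0.3809, 0.2919]
tool_rot: [3.085, 0.581, 0.002]
contact_force: [0.2, 0.3, 0.2]
opening: 0.0856
grip_force: 0.0
```

{"fn": "carry_out", "kwargs": {
  "rows": [
    [0,0,0.01,0.13,-0.09,0,-1],
    [0,0,0.02,0.26,-0.18,0,-1],
    [0,0,0.032,0.39,-0.27,0,-1],
    [0,0,0.032,0.52,-0.36,0,-1],
    [0,0,0.032,0.65,-0.44,0,-1]
  ]
}}

```text
t: 1.15
tool_pos: [0.4966, -0.1861, 0.29]
tool_rot: [3.112, 0.427, 0.0]
contact_force: [1.0, 0.3, -0.6]
opening: 0.0855
grip_force: 0.0
```

Run:
```python
from h import *
mv([.558,-.098,.29],15.5)
```

```text
t 1.15 pos [ 0.4966 -0.1861  0.29  ] yaw 15.61 turn [ 0.     -0.      0.0006] shift [ 2.762e-01 -2.276e-01  1.000e-04] F [ 0.97  0.3  -0.64]
```

{"fn": "carry_out", "kwargs": {
  "rows": [
    [0,0,0,0.12,-0.1,0,-0.3],
    [0,0,0,0.25,-0.2,0,-0.3],
    [0,0,0,0.25,-0.2,0,-0.3],
    [0,0,0,0.25,-0.2,0,-0.3]
  ]
}}

```text
t: 1.55
tool_pos: [0.5522, -0.1091, 0.2896]
tool_rot: [-3.112, -0.43, 0.002]
contact_force: [0.2, -0.2, 0.1]
opening: 0.0553
grip_force: 0.0
```

Run:
```python
from h import *
mv([.558,-.098,.29],15.5)
w=shot('wrist','w1'); print(get_obs()['opening'], proj(w,[[.558,-.098,.138],[.463,-.125,.154]]))
cv2.imwrite('pics/w1b.png',cv2.resize(w['img'],(768,576)))
```

```text
t 1.55 pos [ 0.5522 -0.1091  0.2896] yaw 15.74 turn [-0.0001  0.0004  0.0013] shift [ 0.0286 -0.0305 -0.0015] F [ 0.24 -0.2   0.07]
0.05551390433368437 [[245.62954116 169.36048689]
 [246.24978766 269.13979478]]
```

View pics/w1b.png

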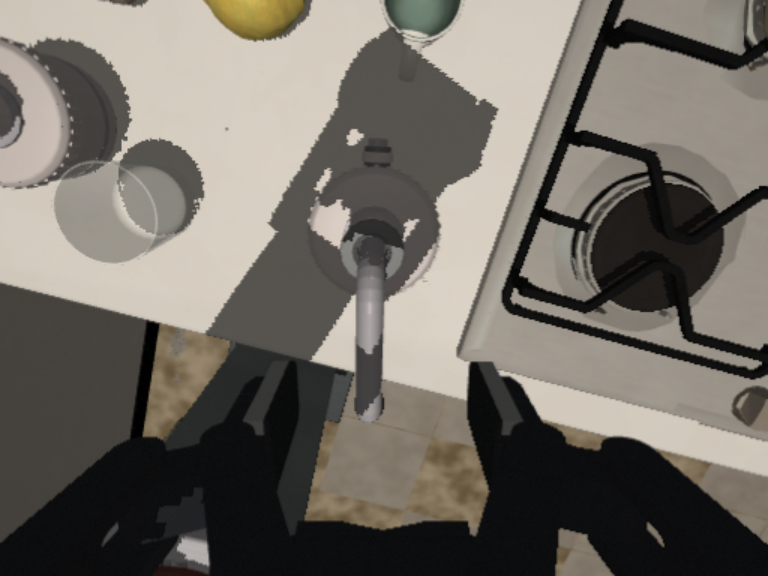

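The wrist view shows the spent collar at raw (248,165), the arm running from raw (248,175) to (245.5,272), and the tumbler and fresh filter at left.

Run:
```python
from h import *
w=np.load('pics/w1.npz'); r=lambda x,y:((x-.25)/1.5,(y-.25)/1.5)
np.set_printoptions(precision=4,suppress=True)
print('collar',plane(w,r(372,250),.138),'lid',plane(w,r(374,231),.084))
a=plane(w,r(371.5,280),.180);b=plane(w,r(368.5,380),.178);print(a,b,np.degrees(np.arctan2(*(a-b)[1::-1])))
print('outlet end',plane(w,r(368,405),.16))
print('tumbler rim',plane(w,r(106,212),.086),'base',plane(w,r(157,200),.003))
# grey tube edges per row
g=cv2.imread('pics/w1b.png')
print('axis from collar to outlet', np.degrees(np.arctan2(*(plane(w,r(372,250),.138)-plane(w,r(368,405),.16))[1::-1])))
mv([.56,-.098,.29],15.5)
```

```text
collar [ 0.5613 -0.0993  0.138 ] lid [ 0.5638 -0.099   0.084 ]
[ 0.5539 -0.1019  0.18  ] [ 0.4925 -0.1169  0.178 ] 13.673489996269513
outlet end [ 0.4655 -0.1234  0.16  ]
tumbler rim [0.5245 0.0933 0.086 ] base [0.5236 0.0937 0.003 ]
axis from collar to outlet 14.114940723967747
t 1.6 pos [ 0.5519 -0.1101  0.2897] yaw 15.63 turn [-0.      0.0003  0.0007] shift [ 0.037  -0.0316 -0.001 ] F [-0.46 -0.42  0.21]
```

{"fn": "carry_out", "kwargs": {
  "rows": [
    [0,0,0,0.05,-0.16,0,-0.3],
    [0,0,0,0.1,-0.32,0,-0.3],
    [0,0,0,0.15,-0.48,0,-0.3],
    [0,0,0,0.2,-0.64,0,-0.3],
    [0,0,0,0.25,-0.79,0,-0.3]
  ]
}}

```text
t: 2.1
tool_pos: [0.5603, 0.1384, 0.2904]
tool_rot: [3.113, 0.422, 0.001]
contact_force: [1.1, 0.1, -0.0]
opening: 0.0554
grip_force: 0.0
```

{"fn": "carry_out", "kwargs": {
  "rows": [
    [0,0,0,0.02,-0.08,0,-0.3],
    [0,0,0,0.02,-0.08,0,-0.3],
    [0,0,0,0.02,-0.08,0,-0.3]
  ]
}}

```text
t: 2.4
tool_pos: [0.5599, 0.1618, 0.2901]
tool_rot: [3.112, 0.425, -0.0]
contact_force: [0.0, -1.3, 0.5]
opening: 0.0553
grip_force: 0.0
```

Run:
```python
from h import *
mv([.5605,-.0992,.29],14)
w=shot('wrist','w2'); t=shot('scene','s2')
cv2.imwrite('pics/w2b.png',cv2.resize(w['img'],(768,576)))
```

```text
t 2.4 pos [0.5599 0.1618 0.2901] yaw 15.54 turn [0.0002 0.0001 0.0086] shift [-0.2311  0.8387  0.0009] F [ 0.03 -1.34  0.49]
```

View pics/w2b.png

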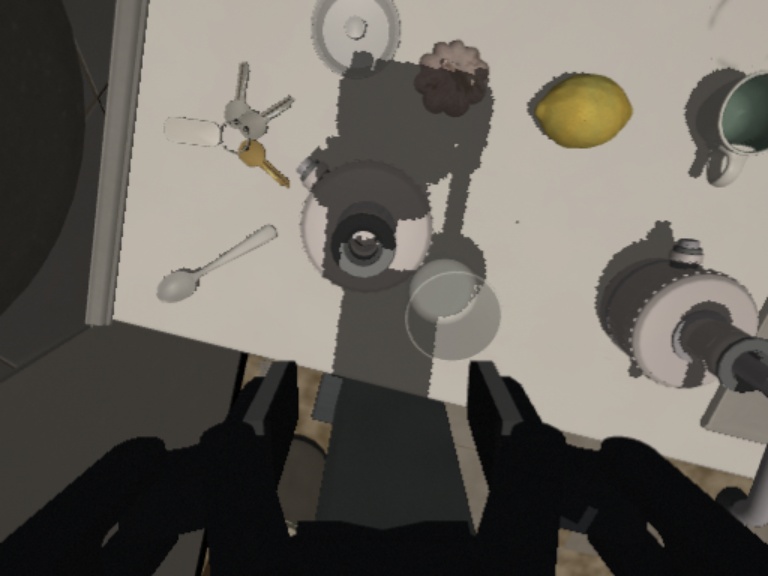

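The wrist view shows the fresh collar at (363.5,246)/1.5, the lid at (367,226)/1.5 and the tumbler rim at (453,316)/1.5.

Run:
```python
from h import *
w=np.load('pics/w2.npz'); r=lambda x,y:((x-.25)/1.5,(y-.25)/1.5)
np.set_printoptions(precision=4,suppress=True)
for z in(.132,.138,.144): print('collar',plane(w,r(363.5,246),z))
print('lid',plane(w,r(367,226),.084))
f=np.array([.5695,.1735]);T=plane(w,r(453,316),.086);print('tumbler',T,plane(w,r(445,292),.003),np.degrees(np.arctan2(*(f-T[:2])[::-1])))
mv([.560,-.099,.29],14)
```

```text
collar [0.5688 0.1773 0.132 ]
collar [0.5701 0.1774 0.138 ]
collar [0.5714 0.1775 0.144 ]
lid [0.5739 0.1778 0.084 ]
tumbler [0.5238 0.0945 0.086 ] [0.5189 0.0884 0.003 ] 59.95773602153012
t 2.5 pos [0.5601 0.1611 0.2902] yaw 15.45 turn [0.0002 0.     0.0081] shift [-0.2314  0.8357  0.001 ] F [-0.33 -0.26  0.11]
```

{"fn": "carry_out", "kwargs": {
  "rows": [
    [0,0,0,-0.04,0.16,0,-0.3],
    [0,0,0,-0.09,0.32,0,-0.3],
    [0,0,0,-0.13,0.48,0,-0.3],
    [0,0,0,-0.17,0.64,0,-0.3],
    [0,0,0.008,-0.22,0.79,0,-0.3]
  ]
}}

```text
t: 3.0
tool_pos: [0.5594, -0.0869, 0.2904]
tool_rot: [3.118, 0.382, 0.001]
contact_force: [0.6, -0.7, -0.2]
opening: 0.0557
grip_force: 0.0
```

{"fn": "carry_out", "kwargs": {
  "rows": [
    [0,0,0,-0.012,0.046,0,-0.3],
    [0,0,0,-0.012,0.046,0.1,-0.3],
    [0,0,0,-0.012,0.046,0.25,-0.3],
    [0,0,0,-0.012,0.046,0.4,-0.3],
    [0,0,0,-0.012,0.046,0.4,-0.3]
  ]
}}

```text
t: 3.5
tool_pos: [0.5549, -0.0965, 0.1624]
tool_rot: [-3.112, -0.384, 0.02]
contact_force: [-0.1, 0.8, -0.9]
opening: 0.0559
grip_force: 0.0
```

Run:
```python
from h import *
mv([.561,-.099,.16],14)
w=shot('wrist','w3'); cv2.imwrite('pics/w3b.png',cv2.resize(w['img'][120:],None,fx=1.5,fy=1.5))
```

```text
t 3.5 pos [ 0.5549 -0.0965  0.1624] yaw 14.08 turn [-0.0024  0.0039  0.0004] shift [0.0179 0.013  0.0076] F [-0.13  0.81 -0.91]
```

View pics/w3b.png

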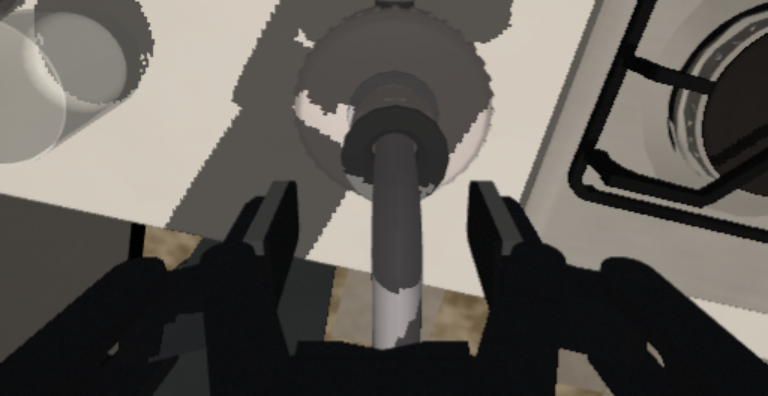

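Run:
```python
from h import *
w=np.load('pics/w3.npz')
print(plane(w,((395-.25)/1.5,(151-.25)/1.5+120),.138), plane(w,((395-.25)/1.5,(170-.25)/1.5+120),.18))
mv([.561,-.1,.16],14)
```

```text
[ 0.56323258 -0.09874202  0.138     ] [ 0.57442113 -0.09505189  0.18      ]
t 3.55 pos [ 0.5573 -0.0971  0.1667] yaw 14.1 turn [-0.0013  0.0021  0.0005] shift [0.0097 0.0126 0.0223] F [0.33 0.15 1.  ]
```

{"fn": "carry_out", "kwargs": {
  "rows": [
    [0,0,0,0.012,0.01,0.0,0.1],
    [0,0,0,0.012,0.01,0.03,0.4],
    [0,0,0,0.012,0.01,0.06,0.4],
    [0,0,0,0.012,0.01,0.06,0.4],
    [0,0,0,0.012,0.01,0.06,0.4]
  ]
}}

```text
t: 4.05
tool_pos: [0.5642, -0.0992, 0.1522]
tool_rot: [-3.118, -0.387, 0.0]
contact_force: [0.5, -0.2, 0.1]
opening: 0.0253
grip_force: 0.0
```

Run:
```python
from h import *
mv([.562,-.099,.143],14); print(get_obs()['opening'])
```

```text
t 4.05 pos [ 0.5642 -0.0992  0.1522] yaw 14.17 turn [-0.      0.      0.0009] shift [-0.0069 -0.0024  0.0307] F [ 0.46 -0.2   0.13]
0.02531236891283455
```

{"fn": "carry_out", "kwargs": {
  "rows": [
    [0,0,0,-0.005,0,0.02,0.4],
    [0,0,0,-0.005,0,0.035,0.4],
    [0,0,0,-0.005,0,0.045,0.4],
    [0,0,0,-0.005,0,0.045,0.4]
  ]
}}

```text
t: 4.45
tool_pos: [0.5624, -0.0996, 0.1381]
tool_rot: [-3.117, -0.387, 0.001]
contact_force: [1.0, 0.2, 0.3]
opening: 0.0257
grip_force: 0.0
```

{"fn": "carry_out", "kwargs": {
  "rows": [
    [0,0,0,0,0,0.005,0.4],
    [0,0,0,0,0,0.01,0.4],
    [0,0,0,0,0,0.01,0.4]
  ]
}}

```text
t: 4.75
tool_pos: [0.5629, -0.0997, 0.136]
tool_rot: [3.117, 0.387, 0.0]
contact_force: [-1.5, 0.3, 2.9]
opening: 0.0256
grip_force: 1.3
```

{"fn": "carry_out", "kwargs": {
  "rows": [
    [0,0,0,0,0,0.005,0.4],
    [0,0,0,0,0,0.007,0.4],
    [0,0,0,0,0,0.007,0.4]
  ]
}}

```text
t: 5.05
tool_pos: [0.563, -0.0997, 0.1339]
tool_rot: [3.117, 0.387, 0.001]
contact_force: [-0.6, 0.9, 3.8]
opening: 0.0255
grip_force: 1.9
```

{"fn": "carry_out", "kwargs": {
  "rows": [
    [0,0,0,0,0,0.005,0.4],
    [0,0,0,0,0,0.01,0.5],
    [0,0,0,0,0,0.01,0.55],
    [0,0,0,0,0,0.01,0.55]
  ]
}}

```text
t: 5.45
tool_pos: [0.5633, -0.0998, 0.1312]
tool_rot: [3.117, 0.387, 0.002]
contact_force: [-0.7, -0.1, 6.3]
opening: 0.0194
grip_force: 2.9
```

{"fn": "carry_out", "kwargs": {
  "rows": [
    [0,0,0,0,0,0.003,0.55],
    [0,0,0,0,0,0.003,0.55],
    [0,0,0,0,0,0.003,0.55]
  ]
}}

```text
t: 5.75
tool_pos: [0.5633, -0.0998, 0.1304]
tool_rot: [3.117, 0.387, 0.002]
contact_force: [-0.7, 0.3, 5.9]
opening: 0.0194
grip_force: 3.1
```

Run:
```python
from h import *
for i in range(4): shot('wrist','w4');o=get_obs();print(o['tool_pos'].round(4),o['contact_force'].round(2),o['opening'],o['grip_force'])
cv2.imwrite('pics/w4b.png',cv2.resize(cv2.imread('pics/w4.png')[150:],None,fx=1.5,fy=1.5))
```

```text
[ 0.5633 -0.0998  0.1304] [-1.41  1.09  6.1 ] 0.01926673148426125 3.080594756022492
[ 0.5632 -0.0998  0.1304] [-1.41  0.44  6.33] 0.019373966851199294 3.0793204070837987
[ 0.5632 -0.0998  0.1304] [-0.88  0.36  6.51] 0.019351162199110764 3.078936162207242
[ 0.5633 -0.0998  0.1304] [-1.12  0.74  7.07] 0.019307603890753984 3.0786631919340834
```

View pics/w4b.png

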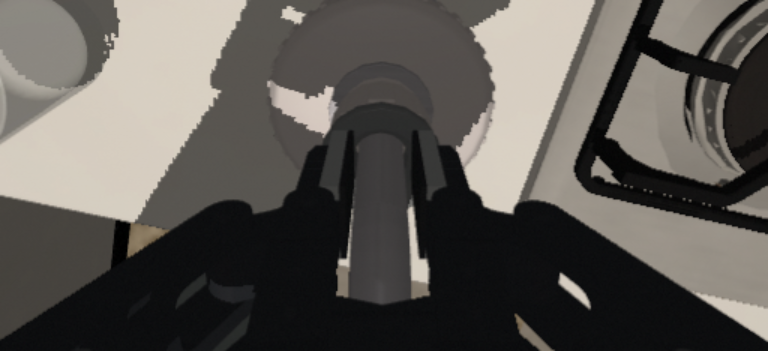

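The fingers straddle the spigot centrally (tube at 380,170 in the crop) with their tips on the collar. I'll press a touch further and then grip.

{"fn": "carry_out", "kwargs": {
  "rows": [
    [0,0,0,0,0,0.002,0.55],
    [0,0,0,0,0,0.003,0.55],
    [0,0,0,0,0,0.003,0.55]
  ]
}}

```text
t: 6.25
tool_pos: [0.5633, -0.0998, 0.1301]
tool_rot: [3.117, 0.387, 0.002]
contact_force: [-2.5, 1.1, 9.0]
opening: 0.0193
grip_force: 4.4
```

{"fn": "carry_out", "kwargs": {
  "rows": [
    [0,0,0,0,0,0,0.7],
    [0,0,0,0,0,0,0.8],
    [0,0,0,0,0,0,1],
    [0,0,0,0,0,0,1],
    [0,0,0,0,0,0,1]
  ],
  "force": 50
}}

```text
t: 6.75
tool_pos: [0.5635, -0.0996, 0.1303]
tool_rot: [3.118, 0.387, 0.003]
contact_force: [-1.8, 1.4, 8.3]
opening: 0.015
grip_force: 52.1
```

{"fn": "carry_out", "kwargs": {
  "rows": [
    [0,0,0,0,0,-0.01,1],
    [0,0,0,0,0,-0.02,1],
    [0,0,0,0,0,-0.03,1],
    [0,0,0,0,0,-0.04,1]
  ]
}}

```text
t: 7.15
tool_pos: [0.5624, -0.0994, 0.1395]
tool_rot: [-3.117, -0.387, 0.001]
contact_force: [4.1, -0.6, -4.7]
opening: 0.0151
grip_force: 49.0
```

{"fn": "carry_out", "kwargs": {
  "rows": [
    [0,0,0,0,0,-0.02,1],
    [0,0,0,0,0,-0.04,1],
    [0,0,0,0,0,-0.06,1],
    [0,0,0,0,0,-0.06,1]
  ]
}}

```text
t: 7.55
tool_pos: [0.5629, -0.1, 0.1604]
tool_rot: [3.117, 0.387, 0.001]
contact_force: [0.8, 0.3, -1.1]
opening: 0.0147
grip_force: 49.4
```

{"fn": "carry_out", "kwargs": {
  "rows": [
    [0,0,0,0,0,-0.08,1],
    [0,0,0,0,0,-0.16,1],
    [0,0,0,0,0,-0.24,1],
    [0,0,0,0,0,-0.3,1],
    [0,0,0,0,0,-0.3,1]
  ]
}}

```text
t: 8.05
tool_pos: [0.5639, -0.1002, 0.2525]
tool_rot: [3.115, 0.387, 0.007]
contact_force: [0.9, 0.3, -1.5]
opening: 0.0147
grip_force: 49.4
```

Run:
```python
from h import *
w=shot('wrist','w5');s=shot('scene','s5')
o=get_obs();print(o['contact_force'],o['grip_force'])
mv([.572,.176,.25],60)
a=cv2.resize(w['img'],(512,384));b=cv2.resize(s['img'][130:300,150:310],(361,384))
cv2.imwrite('pics/c5.png',np.hstack([a,b])[:, :800])
```

```text
[ 0.28618833 -0.5127554  -1.91317149] 49.379230202484905
t 8.15 pos [ 0.5624 -0.0997  0.2485] yaw 14.15 turn [-1.000e-04  2.000e-04 -2.547e-01] shift [ 0.2557 -0.8834 -0.0053] F [ 0.29 -0.51 -1.91]
```

View pics/c5.png

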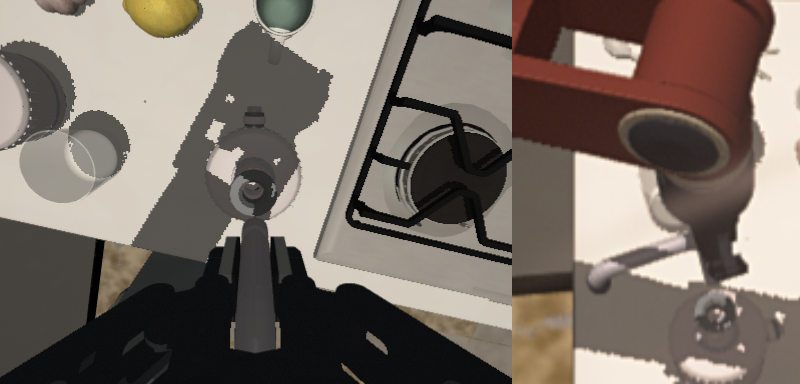

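The empty spent fitting is visible at (253,190), and the spout hangs straight in the grip. Moving over to the fresh filter.

{"fn": "carry_out", "kwargs": {
  "rows": [
    [0,0,0,0.04,-0.13,0,1],
    [0,0,0,0.08,-0.28,0,1],
    [0,0,0,0.13,-0.43,0,1],
    [0,0,0,0.17,-0.58,0,1],
    [0,0,0,0.21,-0.72,0,1]
  ]
}}

```text
t: 8.65
tool_pos: [0.5696, 0.127, 0.2463]
tool_rot: [3.118, 0.387, -0.006]
contact_force: [-0.6, 0.3, -1.8]
opening: 0.015
grip_force: 49.4
```

{"fn": "carry_out", "kwargs": {
  "rows": [
    [0,0,-0.04,0.02,-0.08,0,1],
    [0,0,-0.08,0.045,-0.16,0,1],
    [0,0,-0.12,0.045,-0.16,0,1],
    [0,0,-0.16,0.045,-0.16,0,1],
    [0,0,-0.2,0.045,-0.16,0,1]
  ]
}}

```text
t: 9.15
tool_pos: [0.5711, 0.1751, 0.246]
tool_rot: [-2.841, -1.34, 0.007]
contact_force: [0.4, -0.1, -0.6]
opening: 0.0147
grip_force: 49.4
```

{"fn": "carry_out", "kwargs": {
  "rows": [
    [0,0,-0.04,0,0,0,1],
    [0,0,-0.055,0,0,0,1],
    [0,0,-0.055,0,0,0,1],
    [0,0,-0.055,0,0,0,1]
  ]
}}

```text
t: 9.55
tool_pos: [0.5716, 0.1748, 0.247]
tool_rot: [-2.72, -1.57, 0.004]
contact_force: [-0.7, 0.5, -0.6]
opening: 0.0148
grip_force: 49.4
```

Run:
```python
from h import *
w=shot('wrist','w6');mv([.572,.176,.25],60)
d5=np.load('pics/w5.npz');print(plane(d5,(253.5,190),.138))
cv2.imwrite('pics/w6b.png',cv2.resize(w['img'],(768,576)))
```

```text
t 9.6 pos [0.5718 0.1749 0.2475] yaw 60.0 turn [-0.0005  0.0004  0.    ] shift [ 0.0035 -0.0013 -0.0084] F [ 0.61  0.27 -1.07]
[ 0.56336376 -0.0992736   0.138     ]
```

View pics/w6b.png

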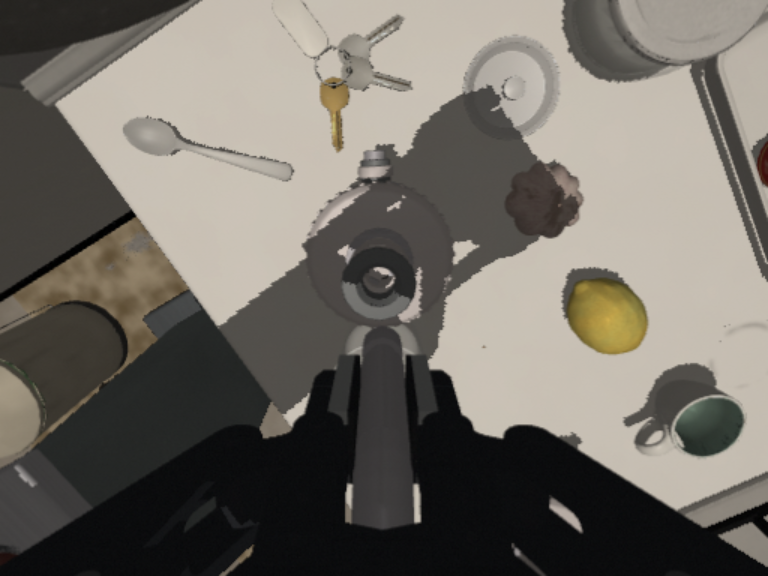

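The wrist view shows the fresh collar ring at (379,284)/1.5, just ahead of the gripped spout. The lid and the items behind are undisturbed.

Run:
```python
from h import *
w=np.load('pics/w6.npz')
for z in (.138,.143): print(plane(w,((379-.25)/1.5,(283.5-.25)/1.5),z), np.linalg.norm(plane(w,(228.,189),z)-plane(w,(276.5,189),z)))
mv([.572,.176,.20],60)
```

```text
[0.57065519 0.17744054 0.138     ] 0.040568755701486756
[0.57144049 0.17869977 0.143     ] 0.039765344777513485
t 9.6 pos [0.5718 0.1749 0.2475] yaw 60.0 turn [-0.0005  0.0004  0.    ] shift [ 0.0037 -0.001   0.1583] F [ 0.61  0.27 -1.07]
```

{"fn": "carry_out", "kwargs": {
  "rows": [
    [0,0,0,0.0075,-0.0075,0.05,1],
    [0,0,0,0.0075,-0.0075,0.12,1],
    [0,0,0,0.0075,-0.0075,0.18,1],
    [0,0,0,0.0075,-0.0075,0.18,1],
    [0,0,0,0.0075,-0.0075,0.18,1]
  ]
}}

```text
t: 10.1
tool_pos: [0.571, 0.1781, 0.1938]
tool_rot: [-2.719, -1.572, 0.003]
contact_force: [0.0, -0.4, -1.1]
opening: 0.015
grip_force: 49.4
```

Run:
```python
from h import *
mv([.571,.178,.17],60)
```

```text
t 10.1 pos [0.571  0.1781 0.1938] yaw 60.05 turn [-0.0004  0.0003  0.0003] shift [-0.0003  0.0003  0.0794] F [ 0.02 -0.44 -1.06]
```

Lower slowly into the mouth.

{"fn": "carry_out", "kwargs": {
  "rows": [
    [0,0,0,0,0,0.012,1],
    [0,0,0,0,0,0.024,1],
    [0,0,0,0,0,0.036,1],
    [0,0,0,0,0,0.036,1]
  ]
}}

```text
t: 10.5
tool_pos: [0.5713, 0.1781, 0.1835]
tool_rot: [-2.72, -1.572, 0.001]
contact_force: [-0.4, -0.5, -1.2]
opening: 0.0147
grip_force: 49.4
```

{"fn": "carry_out", "kwargs": {
  "rows": [
    [0,0,0,0,0,0.01,1],
    [0,0,0,0,0,0.02,1],
    [0,0,0,0,0,0.03,1],
    [0,0,0,0,0,0.03,1]
  ]
}}

```text
t: 10.9
tool_pos: [0.5711, 0.178, 0.1742]
tool_rot: [-2.72, -1.572, 0.002]
contact_force: [-0.3, 0.5, -1.2]
opening: 0.015
grip_force: 49.4
```

{"fn": "carry_out", "kwargs": {
  "rows": [
    [0,0,0,0,0,0.01,1],
    [0,0,0,0,0,0.02,1],
    [0,0,0,0,0,0.03,1],
    [0,0,0,0,0,0.03,1]
  ],
  "force": 70
}}

```text
t: 11.3
tool_pos: [0.5713, 0.1782, 0.1654]
tool_rot: [-2.719, -1.572, 0.001]
contact_force: [0.3, 0.0, -2.1]
opening: 0.0145
grip_force: 68.4
```

{"fn": "carry_out", "kwargs": {
  "rows": [
    [0,0,0,0,0,0.008,1],
    [0,0,0,0,0,0.016,1],
    [0,0,0,0,0,0.02,1],
    [0,0,0,0,0,0.02,1]
  ]
}}

```text
t: 11.7
tool_pos: [0.5717, 0.1784, 0.1602]
tool_rot: [-2.72, -1.572, -0.001]
contact_force: [0.9, 1.9, -1.3]
opening: 0.0145
grip_force: 68.4
```

{"fn": "carry_out", "kwargs": {
  "rows": [
    [0,0,0,0,0,0.006,1],
    [0,0,0,0,0,0.012,1],
    [0,0,0,0,0,0.018,1],
    [0,0,0,0,0,0.018,1]
  ]
}}

```text
t: 12.1
tool_pos: [0.5716, 0.1787, 0.1544]
tool_rot: [-2.719, -1.572, -0.001]
contact_force: [0.7, 4.2, -1.0]
opening: 0.0146
grip_force: 68.4
```

{"fn": "carry_out", "kwargs": {
  "rows": [
    [0,0,0,0,0,0.005,1],
    [0,0,0,0,0,0.01,1],
    [0,0,0,0,0,0.01,1]
  ]
}}

```text
t: 12.4
tool_pos: [0.5717, 0.1787, 0.1517]
tool_rot: [-2.719, -1.572, -0.002]
contact_force: [0.8, 5.0, -0.1]
opening: 0.0146
grip_force: 68.6
```

{"fn": "carry_out", "kwargs": {
  "rows": [
    [0,0,0,0.002,-0.001,0,1],
    [0,0,0,0.004,-0.002,0,1],
    [0,0,0,0.004,-0.002,0,1]
  ]
}}

```text
t: 12.7
tool_pos: [0.5717, 0.1791, 0.1515]
tool_rot: [2.719, 1.572, -0.001]
contact_force: [0.7, 2.2, -0.3]
opening: 0.0146
grip_force: 68.7
```

{"fn": "carry_out", "kwargs": {
  "rows": [
    [0,0,0,0,0,0.004,1],
    [0,0,0,0,0,0.007,1],
    [0,0,0,0,0,0.007,1]
  ]
}}

```text
t: 13.0
tool_pos: [0.5718, 0.1792, 0.1501]
tool_rot: [2.719, 1.572, 0.0]
contact_force: [0.1, 2.0, 3.4]
opening: 0.0143
grip_force: 68.9
```

{"fn": "carry_out", "kwargs": {
  "rows": [
    [0,0,0,0.002,-0.001,0.004,1],
    [0,0,0,0.002,-0.001,0.007,1],
    [0,0,0,0.002,-0.001,0.01,1],
    [0,0,0,0.002,-0.001,0.01,1]
  ]
}}

```text
t: 13.4
tool_pos: [0.5717, 0.1796, 0.1465]
tool_rot: [2.719, 1.572, -0.001]
contact_force: [1.0, -0.1, 0.4]
opening: 0.0144
grip_force: 68.7
```

{"fn": "carry_out", "kwargs": {
  "rows": [
    [0,0,0,0,0,0.004,1],
    [0,0,0,0,0,0.008,1],
    [0,0,0,0,0,0.01,1],
    [0,0,0,0,0,0.01,1]
  ]
}}

```text
t: 13.8
tool_pos: [0.5716, 0.1798, 0.143]
tool_rot: [2.72, 1.572, -0.001]
contact_force: [1.0, -0.3, -1.1]
opening: 0.0148
grip_force: 68.6
```

{"fn": "carry_out", "kwargs": {
  "rows": [
    [0,0,0,0,0,0.004,1],
    [0,0,0,0,0,0.008,1],
    [0,0,0,0,0,0.01,1],
    [0,0,0,0,0,0.01,1]
  ]
}}

```text
t: 14.2
tool_pos: [0.5717, 0.18, 0.1404]
tool_rot: [2.72, 1.572, 0.0]
contact_force: [1.1, -1.5, 0.9]
opening: 0.0143
grip_force: 68.6
```

{"fn": "carry_out", "kwargs": {
  "rows": [
    [0,0,0,0,0,0.004,1],
    [0,0,0,0,0,0.007,1],
    [0,0,0,0,0,0.007,1]
  ]
}}

```text
t: 14.5
tool_pos: [0.5718, 0.1801, 0.1383]
tool_rot: [2.72, 1.572, 0.0]
contact_force: [2.4, -1.2, 0.1]
opening: 0.0145
grip_force: 68.7
```

{"fn": "carry_out", "kwargs": {
  "rows": [
    [0,0,0,0,0,0.004,1],
    [0,0,0,0,0,0.007,1],
    [0,0,0,0,0,0.007,1]
  ]
}}

```text
t: 14.8
tool_pos: [0.5718, 0.1802, 0.1369]
tool_rot: [2.72, 1.572, 0.001]
contact_force: [0.8, -0.3, 4.2]
opening: 0.0145
grip_force: 70.6
```

{"fn": "carry_out", "kwargs": {
  "rows": [
    [0,0,0,0,0,0.004,1],
    [0,0,0,0,0,0.007,1],
    [0,0,0,0,0,0.007,1]
  ]
}}

```text
t: 15.1
tool_pos: [0.5719, 0.1802, 0.1351]
tool_rot: [2.72, 1.572, 0.001]
contact_force: [-0.9, -1.5, 6.9]
opening: 0.0144
grip_force: 71.6
```

{"fn": "carry_out", "kwargs": {
  "rows": [
    [0,0,0,0,0,0.004,1],
    [0,0,0,0,0,0.006,1],
    [0,0,0,0,0,0.006,1]
  ]
}}

```text
t: 15.4
tool_pos: [0.5719, 0.1803, 0.1337]
tool_rot: [2.72, 1.572, 0.001]
contact_force: [-0.6, -2.0, 8.2]
opening: 0.0147
grip_force: 72.1
```

{"fn": "carry_out", "kwargs": {
  "rows": [
    [0,0,0,0,0,0.004,1],
    [0,0,0,0,0,0.006,1],
    [0,0,0,0,0,0.006,1]
  ]
}}

```text
t: 15.7
tool_pos: [0.572, 0.1803, 0.1328]
tool_rot: [2.72, 1.572, 0.001]
contact_force: [-2.5, -1.2, 10.0]
opening: 0.0145
grip_force: 73.6
```

{"fn": "carry_out", "kwargs": {
  "rows": [
    [0,0,0,0,0,0.002,1],
    [0,0,0,0,0,0.004,1],
    [0,0,0,0,0,0.004,1]
  ]
}}

```text
t: 16.0
tool_pos: [0.5721, 0.1803, 0.1327]
tool_rot: [2.719, 1.572, 0.001]
contact_force: [-4.8, -2.9, 15.2]
opening: 0.0148
grip_force: 74.8
```

{"fn": "carry_out", "kwargs": {
  "rows": [
    [0,0,0,0,0,-0.003,0.6],
    [0,0,0,0,0,-0.003,0.45],
    [0,0,0,0,0,-0.003,0.45],
    [0,0,0,0,0,-0.003,0.45]
  ],
  "force": 30
}}

```text
t: 16.4
tool_pos: [0.5726, 0.1805, 0.1324]
tool_rot: [2.719, 1.572, 0.004]
contact_force: [0.4, -0.2, 8.6]
opening: 0.0235
grip_force: 4.3
```

{"fn": "carry_out", "kwargs": {
  "rows": [
    [0,0,0,0,0,-0.008,0.45],
    [0,0,0,0,0,-0.016,0.45],
    [0,0,0,0,0,-0.024,0.45],
    [0,0,0,0,0,-0.035,0.45],
    [0,0,0,0,0,-0.035,0.45]
  ]
}}

```text
t: 16.9
tool_pos: [0.571, 0.1802, 0.1403]
tool_rot: [-2.719, -1.572, 0.002]
contact_force: [0.4, -0.4, 1.5]
opening: 0.0235
grip_force: 0.8
```

Run:
```python
from h import *
w=shot('wrist','w7');mv([.572,.18,.14],60); print(get_obs()['opening'],get_obs()['grip_force'])
```

```text
t 16.95 pos [0.571  0.1802 0.1401] yaw 60.07 turn [-0.0005  0.0002  0.0004] shift [0.0011 0.0034 0.0002] F [0.66 0.54 1.53]
0.023374675862312073 0.8743656515167686
```

{"fn": "carry_out", "kwargs": {
  "rows": [
    [0,0,0,0,0,-0.008,0.45],
    [0,0,0,0,0,-0.012,0.45],
    [0,0,0,0,0,-0.012,0.45]
  ]
}}

```text
t: 17.25
tool_pos: [0.5713, 0.1801, 0.144]
tool_rot: [-2.72, -1.572, 0.001]
contact_force: [-0.1, 0.3, 0.9]
opening: 0.0234
grip_force: 0.0
```

{"fn": "carry_out", "kwargs": {
  "rows": [
    [0,0,0,0,0,0,0.7],
    [0,0,0,0,0,0,1],
    [0,0,0,0,0,0,1],
    [0,0,0,0,0,0,1]
  ],
  "force": 30
}}

```text
t: 17.65
tool_pos: [0.5715, 0.18, 0.1441]
tool_rot: [-2.72, -1.572, 0.001]
contact_force: [0.5, -0.2, -1.1]
opening: 0.0151
grip_force: 29.3
```

{"fn": "carry_out", "kwargs": {
  "rows": [
    [0,0,0,0,0,-0.003,1],
    [0,0,0,0,0,-0.005,1],
    [0,0,0,0,0,-0.005,1]
  ]
}}

```text
t: 17.95
tool_pos: [0.5713, 0.18, 0.1449]
tool_rot: [-2.72, -1.572, 0.001]
contact_force: [2.1, 0.7, -7.0]
opening: 0.015
grip_force: 29.4
```

Locked: it resists a 7 N pull. Next I'll press it down to seat it.

{"fn": "carry_out", "kwargs": {
  "rows": [
    [0,0,0,0,0,0.004,1],
    [0,0,0,0,0,0.006,1],
    [0,0,0,0,0,0.006,1]
  ]
}}

```text
t: 18.25
tool_pos: [0.5716, 0.1801, 0.1447]
tool_rot: [-2.72, -1.572, 0.0]
contact_force: [-0.5, -0.9, -0.7]
opening: 0.0152
grip_force: 30.0
```

{"fn": "carry_out", "kwargs": {
  "rows": [
    [0,0,0,0,0,0.002,1],
    [0,0,0,0,0,0.003,1],
    [0,0,0,0,0,0.003,1]
  ]
}}

```text
t: 18.55
tool_pos: [0.5718, 0.1801, 0.1441]
tool_rot: [2.72, 1.572, 0.001]
contact_force: [-2.3, -1.0, 3.9]
opening: 0.0149
grip_force: 30.5
```

{"fn": "carry_out", "kwargs": {
  "rows": [
    [0,0,0,0,0,0.002,1],
    [0,0,0,0,0,0.003,1],
    [0,0,0,0,0,0.003,1]
  ]
}}

```text
t: 18.85
tool_pos: [0.5721, 0.1801, 0.144]
tool_rot: [2.719, 1.572, 0.001]
contact_force: [-4.2, -2.5, 7.4]
opening: 0.0154
grip_force: 30.9
```

Seated on the bottom. Relieve, open and retreat straight up.

{"fn": "carry_out", "kwargs": {
  "rows": [
    [0,0,0,0,0,-0.005,1],
    [0,0,0,0,0,-0.005,0.3],
    [0,0,0,0,0,-0.005,-0.2],
    [0,0,0,0,0,-0.005,-0.2],
    [0,0,0,0,0,-0.005,-0.2]
  ]
}}

```text
t: 19.35
tool_pos: [0.5716, 0.1802, 0.1435]
tool_rot: [-2.72, -1.572, -0.0]
contact_force: [0.1, -0.1, 0.5]
opening: 0.0514
grip_force: 0.0
```

{"fn": "carry_out", "kwargs": {
  "rows": [
    [0,0,0,0,0,-0.05,-0.2],
    [0,0,0,0,0,-0.15,-0.2],
    [0,0,0,0,0,-0.27,-0.2],
    [0,0,0,0,0,-0.4,-0.2],
    [0,0,0,0,0,-0.48,-0.2]
  ]
}}

```text
t: 19.85
tool_pos: [0.5727, 0.1804, 0.2932]
tool_rot: [2.718, 1.571, 0.009]
contact_force: [0.3, 0.5, 0.3]
opening: 0.0514
grip_force: 0.0
```

{"fn": "carry_out", "kwargs": {
  "rows": [
    [0,0,0,-0.04,0.1,0,-0.2],
    [0,0,0,-0.12,0.15,0,-0.2],
    [0,0,0,-0.25,0.2,0,-0.2],
    [0,0,0,-0.25,0.2,0,-0.2],
    [0,0,0,-0.25,0.2,0,-0.2]
  ]
}}

```text
t: 20.35
tool_pos: [0.5864, 0.0847, 0.289]
tool_rot: [2.721, 1.57, 0.003]
contact_force: [0.9, 0.6, 0.3]
opening: 0.0514
grip_force: 0.0
```

Run:
```python
from h import *
mv([.572,.18,.29],60)
w=shot('wrist','w8'); s=shot('scene','s8'); np.set_printoptions(precision=4,suppress=True)
# expected home spout: collar top ~.141, outlet 95 mm at yaw 60 from (.5715,.18)
a=np.radians(60);ax=np.array([.5715,.18]);
P=[[*ax,.141],[*(ax-.095*np.array([np.cos(a),np.sin(a)])),.157],[*(ax-.05*np.array([np.cos(a),np.sin(a)])),.183],[.523,.0935,.086]]
for d in(w,s): print(proj(d,P).round(1))
for d,p in((w,'w8'),(s,'s8')):
    for q in proj(d,P[1:3]).astype(int): 
        if 0<=q[0]<512 and 0<=q[1]<384: print(p,d['img'][q[1],max(0,q[0]-24):q[0]+25:4].mean(1).round())
```

```text
t 20.35 pos [0.5864 0.0847 0.289 ] yaw 59.97 turn [ 0.0003 -0.0004 -0.0002] shift [ 0.251  -0.2006 -0.0032] F [0.88 0.64 0.26]
[[186.2  97.4]
 [189.2 204.7]
 [179.4 162.6]
 [202.8 187.7]]
[[237.5 161.9]
 [219.6 187.5]
 [227.4 167.1]
 [221.4 204.4]]
w8 [74. 74. 74. 55. 58. 58. 53. 43. 21. 73. 73. 73. 73.]
w8 [182. 182. 182. 182. 124.  93.  59.  56.  53.  95. 124. 133. 133.]
s8 [234. 234. 233. 234. 234.  86.  87. 208. 226. 225.  98. 100. 231.]
s8 [233. 233. 233. 233. 204. 189.  90.  99.  83.  70. 110. 219. 189.]
```

```bash
python3 -c "
from station import finish_job;print(finish_job())"
```

```text
the job is handed in; nothing more can be done
None
```

The spout is in the fresh filter, bottomed and locked (it held against a 7 N pull), its outlet by position over the tumbler; the collar was felt back up when released, not re-checked in a picture, and the job was handed in at about 20 s.

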